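# Load the vial steriliser, lock its push-and-turn safety cap and select the cycle

### The job

Load the white bench steriliser: free its safety cap (press it down firmly and, keeping it pressed, turn it counterclockwise about a sixth of a turn), lift it off, and put every large vial from the worktop into the round well. Then put the cap back on, press it down and turn it clockwise until it springs up locked under its claws, and after that set the selector to the mark with two dots and let go. Leave the small vial, the timer and the red-lidded parts box where they are.

Things in the scene. Friction and masses are not known exactly. Their poses are not given: they have to be found in the camera images.
- unit: bench steriliser: white box fixed on the worktop, 150 (x) x 270 (y) x 84 mm high; its flat top is the deck. Origin: centre of its underside; -x faces the robot, turned up to 0.25 rad. In its frame the well's axis is at x = 0, y = +55 mm and the selector's at x = 0, y = -90 mm. Nothing but the cap stands higher than 41 mm above the deck.
- well (a point): centre of the well's mouth, level with the deck. The well is round, 78 mm across, 76 mm deep. A black sprung sealing ring (80 mm inside, 95 mm outside) stands 10 mm above the deck round the mouth when free; under the cap it gives up to 8 mm, pushing back with about 5 N at first and 10 N fully down.
- cap: loose safety cap, 0.2 kg: aluminium disc 96 mm across, 8 mm thick; two lugs 14 mm wide, 8 mm thick reach 60 mm from its centre along its +x and -x. Origin: centre of its underside, z up; a half turn makes no difference. Locked (as at the start) its x lies along the unit's x (either way) and its origin 8 mm above the deck, the ring pressing its lugs up into the claws' pockets.
- selector (a joint): the selector's angle in rad, growing clockwise seen from above; four sprung detents: 0 = dash (off), 0.7 = one dot, 1.4 = two dots, 2.1 = three dots (end stop just past it). Starts at the dash or at one dot; snaps into the nearest detent when let go; turning takes about 0.1 N m.
- selector_grip (a point): point on the selector's upright axis inside its black grip bar, 29 mm above the deck. The bar is 46 mm long, 14 mm wide, from 9 to 40 mm above the deck, over a disc 46 mm across; the point's x axis points along the bar to the end with the white pointer line.
- small_vial: small screw-cap vial, 15 mm across and 33 mm tall, on the worktop; a bystander to leave alone. Origin: centre of its underside.
- timer: white kitchen-type timer, 58 x 68 x 18 mm, a bystander to leave alone. Origin: centre of its underside.
- parts_box: clear parts box with a red lid, 55 x 78 x 23 mm, a bystander to leave alone. Origin: centre of its underside.
- vial_a: large clear screw-cap sample vial with a white cap, 51 mm tall, 22 mm across up to 41 mm, cap 19 mm across, 32 g; one of three or four that start standing on the worktop right of the unit (absent: None). Origin: centre of its underside, z up through the cap. In the well it may stand, lean or lie; a drop of a few cm into the well does no harm.
- vial_b: large clear screw-cap sample vial with a white cap, 51 mm tall, 22 mm across up to 41 mm, cap 19 mm across, 32 g; one of three or four that start standing on the worktop right of the unit (absent: None). Origin: centre of its underside, z up through the cap. In the well it may stand, lean or lie; a drop of a few cm into the well does no harm.
- vial_c: large clear screw-cap sample vial with a white cap, 51 mm tall, 22 mm across up to 41 mm, cap 19 mm across, 32 g; one of three or four that start standing on the worktop right of the unit (absent: None). Origin: centre of its underside, z up through the cap. In the well it may stand, lean or lie; a drop of a few cm into the well does no harm.
- vial_d: large clear screw-cap sample vial with a white cap, 51 mm tall, 22 mm across up to 41 mm, cap 19 mm across, 32 g; one of three or four that start standing on the worktop right of the unit (absent: None). Origin: centre of its underside, z up through the cap. In the well it may stand, lean or lie; a drop of a few cm into the well does no harm.
- pocket (a point): underside of the pocket roof of the claw on the unit's +x side, 16 mm above the deck, 60 mm from the well's axis (x as the unit's x); a like claw is opposite. Claws: steel, 22 mm high, 51 to 71 mm from the well's axis. Counterclockwise from above: end stop, pocket, then a roof 3.5 mm lower, ending 0.64 rad from the pocket's middle; beyond it the lugs can go up and down.
- cap_grip (a point): grip bar on the cap, along the cap's x axis: 58 mm long, 16 mm wide, 8 to 54 mm above the cap's origin; this point is on its axis, 38 mm up. To free: press down 4 to 6 mm, keep pressed, turn 0.9 to 1.2 rad counterclockwise (from above), lift. To lock: set on the ring turned 0.9 to 1.2 rad counterclockwise of locked, press 6 to 8 mm, turn clockwise to the stop, let it rise.
Not all that is in view belongs to the job. What is shaped like the vial_b but black or turquoise is not meant.

How it is judged:
By the outcome, as a careful person would: the job done as asked, in the order asked, and still so for the second after the job is handed in, with the robot touching nothing.
Of vial_a, vial_b, vial_c, vial_d only 3 to 4 are there at a start; the rules pass over those that are not, and their reading is None.
At some moment in a run one of vial_a, vial_b, vial_c, vial_d may be knocked a few centimetres aside while the robot is not near it.
It also fails if it takes over 200 s, if anything falls off the work surface, if the arm or the gripper's body presses on something with over 40 N, if the wrist force passes 120 N, or if a joint passes its speed limit or range.

### The arm

A 6-joint arm with a two-finger parallel gripper is mounted at the origin on a cart in front of the work surface, level with it; the furniture and walls round the work are solid. World frame = base frame: x ahead of the robot, y to its left, z up, the work surface at z = 0. Lengths are in m, angles in rad, forces in N, time in s.
With the tool pointing down it reaches from about 0.35 to 0.8 m from the base axis. Payload 7.3 kg.
Tool frame: the origin (TCP) lies between the finger pads; the fingertips stand 25 mm ahead of it and the grasp point (between the pads) lies 6 mm ahead of it (r.tip_extent is the distance from the TCP to the fingertips, in m); z points along the fingers, y is the line along which they close (so a half turn about z gives the same grasp; the last joint's range is limited). The gripper opens to 85 mm and grips with 20 to 120 N. Pads are 22 mm wide; open, the fingers measure 114 mm over their backs; the gripper's body (76 mm by 85 mm) begins 54 mm behind the grasp point. The pads swing forward as they close: fully open they stand 13 mm farther back than shut.
Start: joints at [-1.351, 0.342, 1.524, -0, 1.275, -0.146], TCP at [0.188, -0.49, 0.256] pointing down, gripper open.
Joint ranges: [-2.53, 2.53], [-0.77, 2.02], [0.04, 2.7], [-1, 4.14], [0.28, 2.66], [-3.11, 3.11]. Speed limits (rad/s): [2.57, 2.57, 3.14, 3.14, 3.14, 3.14].

### API

Orientations are given as a unit quaternion [x, y, z, w].
In Python, from workcell import r, command_gripper, optics gives the robot as it stands. The module is installed in compiled form; this text tells all that it offers. Calls block until the motion is done:
- r.reach(position, orientation): joint-space move of the TCP to a pose.
- r.move_straight(position, orientation=None, speed=0.15, max_force=None): straight line of the TCP; orientation=None keeps the orientation; speed is the mean speed in m/s. With max_force (N) it stops when the force on the tool has changed by that much, and returns True; else False.
- r.movej(angles): joint-space move.
- command_gripper(opening, force=None): finger opening in m; force is the grip in N (None keeps the last); returns when the fingers have stopped.
- r.hold(seconds).
- r.solve_ik(position, orientation): joint angles nearest the present ones, or None.
- r.read_state(): the state.
- optics.get_image(name): name is "side" or "top"; returns (picture, depth): 384x512x3 uint8, red, green, blue; 384x512 float32, m along the optical axis (not along the pixel's ray), 0 where there is no reading.
- optics.camera_model(name): a dict with "K" (3x3 intrinsics, pixels), "k1" (the pictures are not rectified: a ray, as slopes to the right and down, at radius r is drawn at 1 + k1 r^2 times it, then the intrinsics apply), "R" (3x3) and "t" (3): a world point X has camera coordinates R X + t. Camera axes: x right, y down, z forward; pixel columns grow to the right and rows downward; lengths in m; the calibration is good to about 2 mm. A picture is of the moment at which its call begins. camera_model takes no time and is no camera call.
A pose or a line that the arm cannot do raises r.PlanningError and nothing moves.
- r.finish_job(): hands the job in; it is judged then, once.
The state is a dict: "time_s": time; "joint_positions": joint angles; "dq": joint speeds; "tau": joint torques, N m; "eef_pos": TCP position; "eef_rot": TCP orientation; "contact_force": force on the tool from outside, world axes, zero at the start; "torque": the same for the moment, N m; "grip_width": finger opening in m; "grip_force": force on a finger pad.
Only numpy, scipy, OpenCV 4.12 (cv2) and the standard library are available. Lean on these libraries where they do the work, as an engineer would, in place of code of your own. Each camera call takes 0.05 s, during which the arm holds its last target. There are 200 camera calls.

## Working session

There is one attempt and no reset: what is moved stays moved. The work goes in short steps, each a Python script; the robot and the scene stay as the last script left them, time stands still between calls to the robot, and variables do not carry over. Pictures are saved under pics/ and viewed, at most 14 in all, crops included, and the job is handed in when it is done.

```bash
mkdir -p pics
cat > h.py <<'E'
import numpy as np, cv2
from workcell import r, command_gripper, optics
from scipy.spatial.transform import Rotation as Ro
def cloud(name):
    im,d=optics.get_image(name); m=optics.camera_model(name); K=np.array(m["K"]);R=np.array(m["R"]);t=np.array(m["t"])
    v,u=np.mgrid[0:384,0:512]
    p=cv2.undistortPoints(np.stack([u,v],-1).reshape(-1,1,2).astype(np.float64),K,np.array([m["k1"],0,0,0.])).reshape(384,512,2)
    X=np.dstack([p*d[...,None],d])
    W=(X-t)@R
    W[d==0]=np.nan
    return im,W
def save(im,n): cv2.imwrite("pics/"+n+".png",im[...,::-1])
def down(yaw): # tool z down; tool y (closing line) at angle yaw in world xy
    y=np.array([np.cos(yaw),np.sin(yaw),0]);z=np.array([0,0,-1.]);x=np.cross(y,z)
    return Ro.from_matrix(np.stack([x,y,z],1)).as_quat()
E
python3 - <<'E'
from h import *
for n in("top","side"):
    im,W=cloud(n); save(im,n+"0"); np.savez(n+"0.npz",im=im,W=W)
    print(n,optics.camera_model(n))
s=r.read_state();print(s["time_s"],s["eef_pos"],s["eef_rot"])
E
```

```text
top {'K': array([[481.39313633,   0.        , 252.51596745],
       [  0.        , 481.39313633, 191.26623622],
       [  0.        ,   0.        ,   1.        ]]), 'k1': 0.07052980099182131, 'R': array([[-0.01845799, -0.99966355,  0.01822322],
       [-0.99197894,  0.01603046, -0.12538263],
       [ 0.12504832, -0.02039136, -0.99194108]]), 't': array([-0.0333745 ,  0.53567098,  1.55905935])}
side {'K': array([[399.60682019,   0.        , 256.02618429],
       [  0.        , 399.60682019, 185.32666864],
       [  0.        ,   0.        ,   1.        ]]), 'k1': -0.1341432881185217, 'R': array([[ 0.88648261, -0.46273295,  0.00517634],
       [-0.21068345, -0.41352646, -0.88578121],
       [ 0.41202071,  0.78413907, -0.46407419]]), 't': array([-0.4859819 ,  0.18747014,  0.86287386])}
0.1 [ 0.18773474 -0.48995215  0.25569899] [ 9.83318850e-01  1.81888876e-01 -3.16176001e-05 -6.89167673e-04]
```

View pics/top0.png

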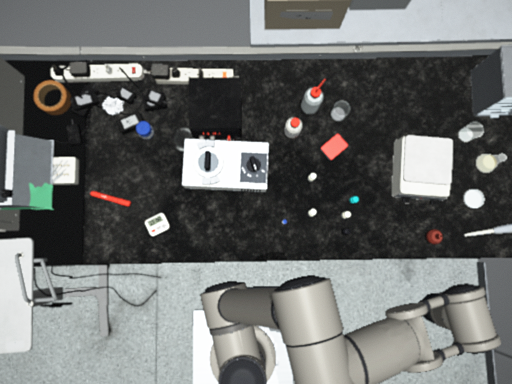

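View pics/side0.png

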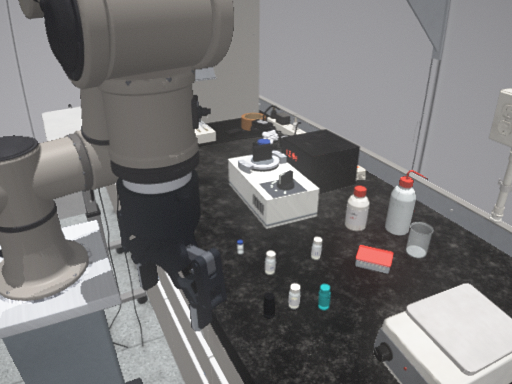

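The top view shows the unit at about (225,164), with the cap bar at (208,162) and the selector at (255,166). There are three white-capped vials, at (312,176), (312,212) and (347,215). The turquoise decoy is at (354,199), a black one near (347,232), and the small blue vial at (284,221). The side view agrees.

```bash
cat >> h.py <<'E'
def unit_pose(W):
    z=W[...,2]; m=(abs(z-.084)<.006)&(W[...,0]>.3)&(W[...,0]<.8)
    n,l,st,_=cv2.connectedComponentsWithStats(m.astype(np.uint8))
    k=1+np.argmax(st[1:,4]); P=W[l==k][:,:2]
    rc=cv2.minAreaRect((P*1000).astype(np.float32)); b=cv2.boxPoints(rc)/1000
    e=[b[1]-b[0],b[2]-b[1]]; e=max(e,key=np.linalg.norm); e=e*np.sign(e[1])
    return np.array(rc[0])/1000, np.arctan2(-e[0],e[1]), rc[1]
def vials(im,W):
    z=W[...,2]; m=(z>.035)&(z<.07)&(W[...,0]>.28)&(W[...,0]<.8)&(W[...,1]>-.5)&(W[...,1]<.1)
    n,l,st,_=cv2.connectedComponentsWithStats(m.astype(np.uint8)); o=[]
    for k in range(1,n):
        if 5<st[k,4]<150:
            Q=W[l==k]; c=im[l==k]; w=Q[:,2]>Q[:,2].max()-.006
            o.append((np.median(Q[w],0).round(4),Q[:,2].max().round(3),np.median(c,0),st[k]))
    return o
E
python3 - <<'E'
from h import *
d=np.load("top0.npz");im,W=d["im"],d["W"]
c,a,sz=unit_pose(W);print(c,a,sz)
u=np.array([np.cos(a),np.sin(a)]);v=np.array([-u[1],u[0]])
w=c+.055*v;s=c-.09*v;print("well",w,"sel",s)
for nm,q,zl,zh in(("cap",w,.135,.16),("sel",s,.117,.135)):
    m=(W[...,2]>zl)&(W[...,2]<zh)&(np.hypot(W[...,0]-q[0],W[...,1]-q[1])<.045)
    P=W[m]; rc=cv2.minAreaRect((P[:,:2]*1000).astype(np.float32)); e=np.linalg.eigh(np.cov(P[:,:2].T))[1][:,1]
    print(nm,m.sum(),P[:,2].max(),np.median(P[:,2]),rc,np.arctan2(e[1],e[0]))
for o in vials(im,W):print(o)
S=np.load("side0.npz")
for o in vials(S["im"],S["W"]):print("side",o)
cr=cv2.resize(im[125:245,170:370],None,fx=4,fy=4,interpolation=cv2.INTER_CUBIC);save(cr,"crop0")
E
```

```text
[0.61929431 0.04435919] -0.059768774 (270.013671875, 150.96636962890625)
well [0.62257964 0.09926098] sel [ 0.61391832 -0.0454801 ]
cap 97 0.1546496418919949 0.14554523963605262 ((621.6865234375, 99.23526000976562), (15.981121063232422, 56.75077819824219), 86.25973510742188) 3.085943451563501
sel 66 0.13312592953066776 0.1242741601413411 ((612.7346801757812, -45.35668182373047), (45.04567337036133, 13.48835563659668), 17.371183395385742) -2.855421952529268
(array([ 0.7817, -0.3487,  0.0685]), np.float64(0.07), array([178., 183., 184.]), array([332, 109,  18,  10,  49], dtype=int32))
(array([ 0.722 , -0.1688,  0.067 ]), np.float64(0.069), array([117., 119., 119.]), array([285, 125,  16,  12,  45], dtype=int32))
(array([0.7187, 0.0678, 0.0668]), np.float64(0.07), array([45., 33., 31.]), array([209, 133,  33,   9, 123], dtype=int32))
(array([ 0.5801, -0.2388,  0.0538]), np.float64(0.057), array([255., 255., 255.]), array([309, 173,   7,   7,  31], dtype=int32))
(array([ 0.542 , -0.0016,  0.0678]), np.float64(0.07), array([129., 133., 130.]), array([209, 187,  57,   4,  85], dtype=int32)
[... 636 characters left out ...]
 39], dtype=int32))
side (array([ 0.5753, -0.2419,  0.0501]), np.float64(0.053), array([194., 198., 196.]), array([312, 237,  10,  11,  87], dtype=int32))
side (array([ 0.457 , -0.2384,  0.0504]), np.float64(0.052), array([196.5, 199. , 199. ]), array([265, 251,  10,  12,  92], dtype=int32))
side (array([ 0.4484, -0.3499,  0.0505]), np.float64(0.053), array([197. , 201. , 199.5]), array([289, 284,  11,  13, 120], dtype=int32))
side (array([ 0.4976, -0.3781,  0.0508]), np.float64(0.054), array([ 46., 133., 134.]), array([319, 285,  12,  13, 115], dtype=int32))
side (array([ 0.3916, -0.3488,  0.0504]), np.float64(0.052), array([34. , 34. , 36.5]), array([263, 293,  12,  13, 126], dtype=int32))
```

View pics/crop0.png

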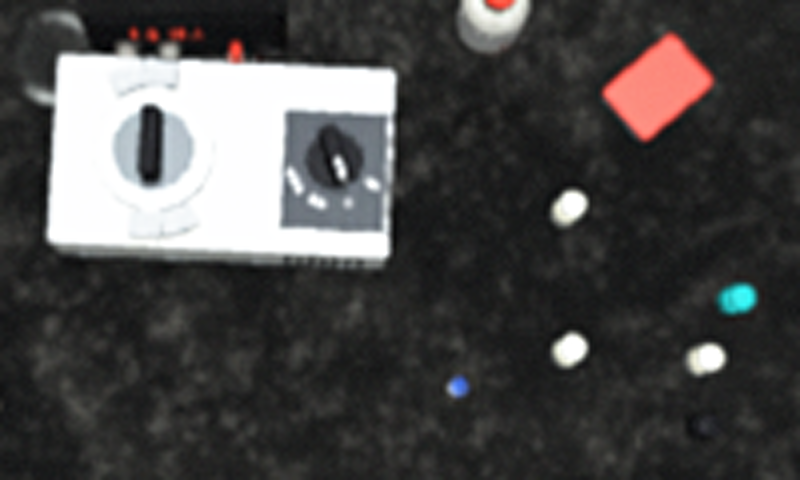

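Run:
```python
from h import *
S=np.load("side0.npz");print(unit_pose(S["W"]))
q=lambda p,y:(lambda s:None if s is None else np.round(s,2))(r.solve_ik(p,down(y)))
b=-.058
for nm,p,ys in(("cap",[.622,.0993,.136],[b+np.pi/2,b+np.pi/2+1.05,b-np.pi/2,b-np.pi/2+1.05]),("sel",[.613,-.0454,.119],[-2.855+np.pi/2,-3.555+np.pi/2,-2.855-np.pi/2,-3.555-np.pi/2])):
    for y in ys: print(nm,round(y,2),q(p,y))
print(q([.42,.06,.1],b+np.pi/2+1.05),q([.42,.06,.1],b-np.pi/2+1.05))
```

```text
(array([ 0.54487024, -0.61360236]), np.float32(0.47176173), (111.55132293701172, 201.86402893066406))
cap 1.51 [ 0.04  0.64  1.37 -0.    1.13 -1.48]
cap 2.56 [ 0.04  0.64  1.37 -0.    1.13 -2.53]
cap -1.63 [ 0.04  0.64  1.37 -0.    1.13  1.67]
cap -0.58 [ 0.04  0.64  1.37 -0.    1.13  0.62]
sel -1.28 [-0.2   0.63  1.44 -0.    1.07  1.09]
sel -1.98 [-0.2   0.63  1.44 -0.    1.07  1.79]
sel -4.43 [-0.2   0.63  1.44 -0.    1.07 -2.06]
sel -5.13 [-0.2   0.63  1.44 -0.    1.07 -1.36]
[-0.04  0.38  1.99 -0.    0.77 -2.6 ] [-0.04  0.38  1.99 -0.    0.77  0.54]
```

```bash
cat >> h.py <<'E'
A=-.058; WELL=np.array([.622,.0993]); SEL=np.array([.6133,-.0454])
def st(tag):
    s=r.read_state();print(tag,round(s["time_s"],1),"p",np.round(s["eef_pos"],4),"F",np.round(s["contact_force"],1),"Tz",np.round(s["torque"][2],2),"w",round(s["grip_width"],4),"gf",np.round(s["grip_force"],1))
    return s
E
python3 - <<'E'
from h import *
y0=A-np.pi/2
p=lambda z:[WELL[0],WELL[1],z]
command_gripper(.06)
r.reach(p(.25),down(y0)); r.move_straight(p(.136),speed=.1,max_force=15); st("at")
command_gripper(0,90); r.hold(.3); s=st("grip"); z=s["eef_pos"][2]
r.move_straight(p(z-.0055),speed=.02); r.hold(.2); st("press")
for k in range(1,5):
    r.reach(p(z-.0055),down(y0+1.05*k/4)); st("turn%d"%k)
E
```

```text
at 4.4 p [0.6224 0.0993 0.1368] F [-0.8  0.4  0.2] Tz 0.03 w 0.0598 gf 0.0
grip 5.1 p [0.6221 0.0994 0.1363] F [-0.3  1.1  3.3] Tz -0.13 w 0.015 gf 87.6
press 5.7 p [0.6221 0.0994 0.1312] F [-2.   1.3  7. ] Tz -0.09 w 0.015 gf 87.9
turn1 6.1 p [0.6226 0.0991 0.1314] F [-0.3  0.4  6.5] Tz 0.06 w 0.015 gf 88.0
turn2 6.5 p [0.6226 0.0991 0.1314] F [-0.4 -0.3  6.4] Tz 0.06 w 0.0149 gf 88.0
turn3 6.8 p [0.6227 0.0991 0.1314] F [0.4 1.1 6.2] Tz 0.08 w 0.0147 gf 88.0
turn4 7.2 p [0.6226 0.0991 0.1314] F [-0.5  0.3  6.6] Tz 0.09 w 0.0152 gf 88.0
```

Run:
```python
from h import *
yo=A-np.pi/2+1.05
r.move_straight([*WELL,.2],speed=.08); st("lift")
r.move_straight([.42,.06,.2],speed=.2)
r.move_straight([.42,.06,.06],speed=.15); r.move_straight([.42,.06,.040],speed=.03,max_force=6); st("down")
command_gripper(.05); r.hold(.2); st("open")
r.move_straight([.42,.06,.2],speed=.2)
r.movej([-1.351,.342,1.524,0,1.275,.3])
im,W=cloud("top");save(im[125:285,150:370],"t1");
for o in vials(im,W)+vials(*cloud("side")):
    print(o[0],o[1],o[2])
cv2.imwrite("pics/t1.png",cv2.resize(im[120:270,150:370,::-1],None,fx=3.5,fy=3.5,interpolation=cv2.INTER_CUBIC));np.savez("t1.npz",im=im,W=W)
st("end")
```

```text
lift 8.2 p [0.6216 0.0993 0.1993] F [-0.4  0.2 -3. ] Tz 0.05 w 0.0151 gf 87.7
down 11.0 p [0.42   0.06   0.0445] F [-0.4  0.6  6.3] Tz -0.03 w 0.0152 gf 88.6
open 11.6 p [0.4195 0.06   0.0442] F [-0.7  0.5  0.6] Tz 0.04 w 0.0499 gf 0.0
[ 0.7824 -0.331   0.0668] 0.069 [179.  183.  184.5]
[ 0.7241 -0.1674  0.0657] 0.068 [119. 120. 119.]
[0.7184 0.0564 0.0662] 0.069 [39. 33. 31.]
[0.6583 0.0813 0.0694] 0.07 [140.  143.5 140.5]
[ 0.5796 -0.2383  0.0556] 0.058 [255. 255. 252.]
[ 0.5418 -0.0065  0.0677] 0.07 [131. 135. 131.]
[ 0.5019 -0.3735  0.0528] 0.057 [ 53. 231. 232.]
[ 0.4648 -0.2379  0.0524] 0.055 [255. 255. 255.]
[ 0.456  -0.3472  0.0581] 0.059 [255. 255. 253.]
[0.4177 0.0536 0.0555] 0.059 [50. 52. 56.]
[ 0.4012 -0.3457  0.0523] 0.057 [35. 36. 39.]
[0.4206 0.0593 0.0541] 0.057 [47. 48. 50.]
[ 0.799  -0.2419  0.0646] 0.069 [137.  139.5 140.5]
[ 0.7987 -0.2471  0.0551] 0.059 [144.5 146.5 147. ]
[ 0.5758 -0.243   0.0507] 0.053 [192.  195.5 196. ]
[ 0.4575 -0.2389  0.0501] 0.052 [200. 204. 198.]
[ 0.4476 -0.3503  0.0501] 0.052 [193. 197. 199.]
[ 0.4972 -0.3788  0.0511] 0.054 [ 46. 134. 135.]
[ 0.3918 -0.3484  0.0504] 0.053 [34. 35. 36.]
end 14.8 p [ 0.1887 -0.49    0.2564] F [-0.7 -0.5  0.3] Tz 0.01 w 0.0498 gf 0.0
```

View pics/t1.png

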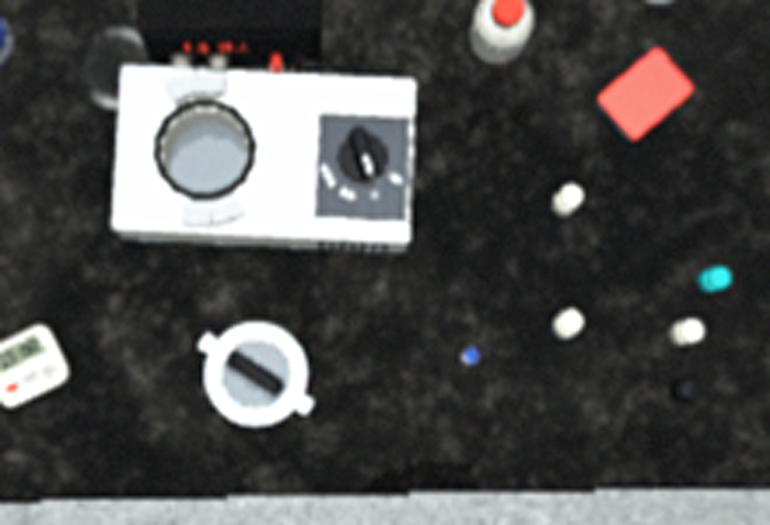

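```bash
cat >> h.py <<'E'
def best(p,yaw):
    c=[(abs(s[5]),y) for y in(yaw,yaw+np.pi,yaw-np.pi) if (s:=r.solve_ik(p,down(y))) is not None]
    return down(min(c)[1])
def look(im_W):
    return [o[0][:2] for o in vials(*im_W) if o[2].min()>180 and .5>o[1]>.05 and .35<o[0][0]<.66 and o[0][1]<-.1]
def load(xy,yaw,phi,first=True):
    x,y=xy; o=best([x,y,.2],yaw)
    command_gripper(.05); r.reach([x,y,.2],o); r.move_straight([x,y,.08],o,speed=.2)
    if r.move_straight([x,y,.042],o,speed=.08,max_force=8): st("BUMP")
    command_gripper(0,35); s=st("grip")
    r.move_straight([x,y,.2],o,speed=.2)
    if r.read_state()["grip_width"]<.015: st("MISSED"); return False
    d=WELL+.013*np.array([np.cos(phi),np.sin(phi)]); o=best([*d,.2],phi+np.pi/2)
    r.reach([*d,.2],o); st("over")
    if r.move_straight([*d,.097],o,speed=.1,max_force=8): st("contact")
    command_gripper(.028); r.hold(.3); st("rel")
    r.move_straight([*d,.2],o,speed=.15)
    return True
def lookout(): r.movej([-1.351,.342,1.524,0,1.275,.3])
E
python3 - <<'E'
from h import *
V=look(cloud("top"));print(V)
v=min(V,key=lambda p:p[1]);print(v)
load(v,np.radians(75),0.)
lookout(); im,W=cloud("top"); print(look((im,W))); cv2.imwrite("pics/t2.png",cv2.resize(im[120:270,150:370,::-1],None,fx=3.5,fy=3.5,interpolation=cv2.INTER_CUBIC)); st("end")
E
```

```text
[array([ 0.5795, -0.2414]), array([ 0.4614, -0.241 ]), array([ 0.4515, -0.345 ])]
[ 0.4515 -0.345 ]
grip 18.0 p [ 0.4518 -0.3453  0.0426] F [-0.2  0.4  4.3] Tz 0.02 w 0.0205 gf 34.3
over 21.1 p [0.635  0.0987 0.1998] F [-0.  -0.6 -0.4] Tz 0.02 w 0.0205 gf 34.2
rel 22.8 p [0.635  0.0993 0.097 ] F [0.2 0.1 0.7] Tz -0.04 w 0.028 gf 0.0
[array([ 0.5797, -0.2416]), array([ 0.463 , -0.2362])]
end 26.4 p [ 0.1885 -0.4902  0.2563] F [ 0.2  0.2 -0.5] Tz 0.0 w 0.0279 gf 0.0
```

View pics/t2.png

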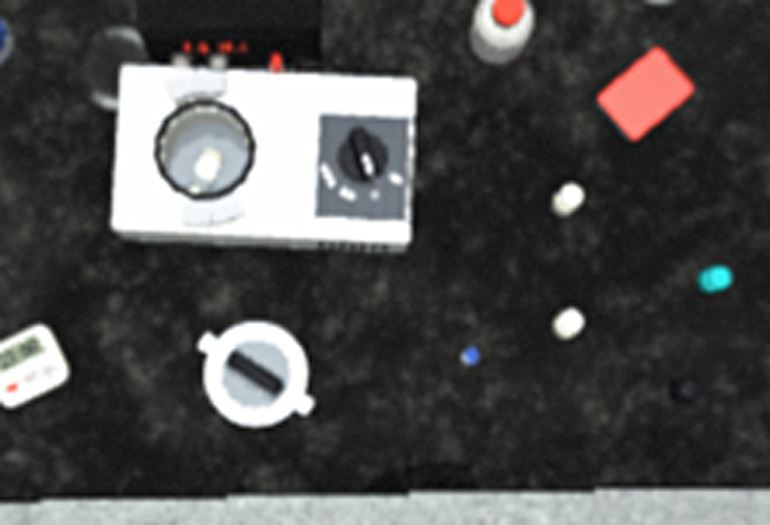

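Vial one is in the well, with its cap at crop (208,160). The other two and the bystanders haven't moved. Next I'll check its height and load the second vial.

```bash
cat >> h.py <<'E'
def inwell(im,W):
    m=(np.hypot(W[...,0]-WELL[0],W[...,1]-WELL[1])<.036); P=W[m]; c=im[m].min(1)
    w=c>225; print("well zmax",np.nanpercentile(P[:,2],[50,90,98,100]).round(3),"white",w.sum(),np.nanmedian(P[w],0) if w.any() else "")
E
python3 - <<'E'
from h import *
im,W=cloud("top"); inwell(im,W)
V=look((im,W)); v=min(V,key=lambda p:p[0]);print(v)
if load(v,np.radians(90),2*np.pi/3):
    lookout(); im,W=cloud("top"); inwell(im,W); print(look((im,W))); save(cv2.resize(im[120:270,150:370],None,fx=3.5,fy=3.5,interpolation=cv2.INTER_CUBIC),"t3")
E
```

```text
well zmax [0.016 0.029 0.034 0.036] white 40 [0.61922454 0.10094712 0.02904923]
[ 0.4646 -0.2362]
grip 29.9 p [ 0.4649 -0.2364  0.0426] F [-0.   0.5  4.5] Tz 0.03 w 0.0202 gf 34.3
over 32.2 p [0.6154 0.1097 0.1995] F [ 0.3  0.1 -0.2] Tz -0.04 w 0.0206 gf 34.2
rel 34.0 p [0.6155 0.1106 0.097 ] F [ 0.4 -0.2 -0.2] Tz 0.02 w 0.0283 gf 0.0
well zmax [0.02  0.062 0.073 0.077] white 69 [0.62319721 0.10578408 0.0477698 ]
[array([ 0.5828, -0.2403])]
```

View pics/t3.png

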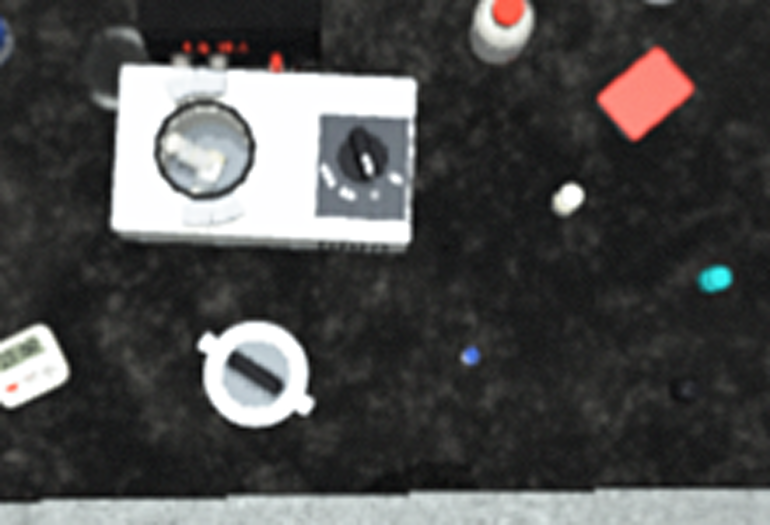

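Vial two leans with its cap toward +y (crop (175,147)), resting on vial one, which is lying. The free space is on the −y side, so the third vial goes there.

Run:
```python
from h import *
im,W=cloud("top"); V=look((im,W)); v=V[0];print(V)
if load(v,np.radians(90),-np.pi/2):
    lookout(); im,W=cloud("top"); inwell(im,W); print(look((im,W))); save(cv2.resize(im[130:190,170:270],None,fx=6,fy=6,interpolation=cv2.INTER_CUBIC),"t4"); np.savez("t4.npz",im=im,W=W)
    m=(np.hypot(W[...,0]-WELL[0],W[...,1]-WELL[1])<.034)&(W[...,2]>.06); print(W[m].round(3)[:40])
```

```text
[array([ 0.5818, -0.2417])]
grip 41.3 p [ 0.5821 -0.2418  0.0426] F [-0.5  0.5  2.9] Tz -0.04 w 0.0206 gf 34.3
over 43.5 p [0.622  0.0854 0.1994] F [-1.  -0.7  0.1] Tz -0.01 w 0.0204 gf 34.1
rel 45.3 p [0.622  0.0863 0.0971] F [-0.3  0.4 -0.7] Tz -0.04 w 0.0285 gf 0.0
well zmax [0.028 0.072 0.079 0.081] white 93 [0.62059525 0.09943617 0.05912044]
[]
[[0.638 0.127 0.072]
 [0.639 0.124 0.069]
 [0.634 0.13  0.077]
 [0.635 0.127 0.072]
 [0.635 0.123 0.074]
 [0.637 0.121 0.064]
 [0.637 0.118 0.062]
 [0.633 0.13  0.069]
 [0.63  0.126 0.08 ]
 [0.631 0.123 0.075]
 [0.632 0.12  0.074]
 [0.634 0.115 0.063]
 [0.634 0.111 0.062]
 [0.629 0.13  0.069]
 [0.63  0.127 0.067]
 [0.627 0.123 0.079]
 [0.629 0.121 0.069]
 [0.629 0.117 0.07 ]
 [0.631 0.111 0.061]
 [0.624 0.129 0.079]
 [0.625 0.127 0.072]
 [0.626 0.124 0.068]
 [0.626 0.121 0.067]
 [0.627 0.118 0.065]
 [0.627 0.114 0.065]
 [0.626 0.079 0.065]
 [0.625 0.075 0.068]
 [0.623 0.071 0.079]
 [0.624 0.068 0.073]
 [0.624 0.131 0.064]
 [0.623 0.127 0.067]
 [0.624 0.124 0.063]
 [0.623 0.121 0.064]
 [0.624 0.118 0.061]
 [0.624 0.115 0.063]
 [0.623 0.082 0.064]
 [0.62  0.078 0.078]
 [0.62  0.075 0.078]
 [0.62  0.071 0.079]
 [0.62  0.068 0.076]]
```

View pics/t4.png

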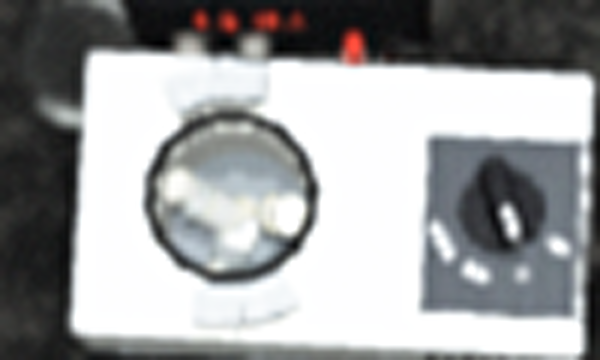

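All three vials are in the well, below the deck (highest about 0.081). Now the cap goes back on.

Run:
```python
from h import *
y0=A-np.pi/2; yo=y0+1.05
command_gripper(.05)
r.reach([.42,.06,.2],down(yo)); r.move_straight([.42,.06,.0445],speed=.15,max_force=10)
command_gripper(0,90); r.hold(.2); st("grip")
r.move_straight([.42,.06,.2],speed=.15); st("up")
p=lambda z:[*WELL,z]
r.move_straight(p(.2),speed=.2); r.move_straight(p(.145),speed=.1); r.hold(.2); st("above")
r.move_straight(p(.1375),speed=.03); st("ring")
r.move_straight(p(.1303),speed=.02,max_force=30); r.hold(.2); st("press")
for k in range(1,6):
    r.reach(p(.1303),down(yo-1.05*k/5)); s=st("turn%d"%k)
    if abs(s["torque"][2])>1.2: break
```

```text
grip 53.0 p [0.4204 0.06   0.0452] F [-0.4 -0.9  6.7] Tz -0.02 w 0.0149 gf 88.1
up 54.2 p [0.4194 0.06   0.1992] F [ 0.1 -0.7 -2.2] Tz 0.02 w 0.015 gf 87.6
above 56.2 p [0.6224 0.0993 0.1459] F [ 0.5  0.  -2.4] Tz 0.01 w 0.0151 gf 87.7
ring 56.6 p [0.6224 0.0993 0.1381] F [ 0.1 -0.2  2.5] Tz -0.01 w 0.0146 gf 88.5
press 57.4 p [0.6224 0.0993 0.1312] F [-1.   0.1  7.3] Tz 0.02 w 0.0149 gf 89.4
turn1 57.7 p [0.6226 0.0993 0.1312] F [-1.4 -0.1  8.3] Tz -0.11 w 0.0149 gf 89.2
turn2 58.0 p [0.6226 0.0993 0.1313] F [-0.8  0.7  7.5] Tz -0.15 w 0.0149 gf 89.1
turn3 58.3 p [0.6227 0.0993 0.1312] F [-0.1 -0.7  8. ] Tz -0.1 w 0.0152 gf 89.1
turn4 58.6 p [0.6226 0.0993 0.1312] F [ 0.1 -0.   7.4] Tz -0.13 w 0.0149 gf 89.1
turn5 58.9 p [0.6226 0.0993 0.1313] F [-0.8  0.3  6.9] Tz -0.12 w 0.0148 gf 89.1
```

Run:
```python
from h import *
y0=A-np.pi/2; p=lambda z:[*WELL,z]
for k in range(1,6):
    d=.02*k; r.reach(p(.1303),down(y0-d)); s=st("over%.2f"%d)
    if abs(s["torque"][2])>.5: break
r.move_straight(p(.1358),down(y0-d+.01),speed=.02); r.hold(.3); st("rise")
r.move_straight(p(.139),speed=.01,max_force=10); st("lifttest")
r.move_straight(p(.1362),speed=.02)
command_gripper(.05); r.hold(.3); st("open")
r.move_straight(p(.25),speed=.15)
lookout()
im,W=cloud("top"); save(cv2.resize(im[130:190,170:270],None,fx=6,fy=6,interpolation=cv2.INTER_CUBIC),"t5")
c=WELL
m=(W[...,2]>.125)&(np.hypot(W[...,0]-c[0],W[...,1]-c[1])<.045);P=W[m]
e=np.linalg.eigh(np.cov(P[:,:2].T))[1][:,1];print("bar",np.arctan(e[1]/e[0]),P.mean(0))
```

```text
over0.02 59.2 p [0.6227 0.0994 0.1313] F [0.5 0.2 7.1] Tz 0.04 w 0.0149 gf 89.1
over0.04 59.4 p [0.6228 0.1    0.1313] F [0.7 3.1 6.5] Tz 0.51 w 0.0149 gf 89.1
rise 60.2 p [0.6223 0.0998 0.1361] F [2.  4.8 4.9] Tz 0.3 w 0.0152 gf 88.8
lifttest 60.5 p [0.622  0.0999 0.1373] F [-0.5  1.2  1.7] Tz 0.13 w 0.015 gf 90.8
open 61.5 p [0.622  0.0993 0.1362] F [-0.6 -0.7 -0. ] Tz -0.03 w 0.0499 gf 0.0
bar -0.07871746344617869 [0.62071869 0.09834221 0.14388002]
```

View pics/t5.png

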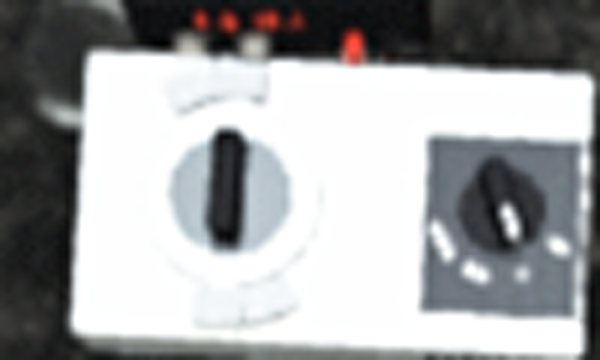

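Run:
```python
from h import *
def bar(W,c,zl):
    m=(W[...,2]>zl)&(W[...,2]<.165)&(np.hypot(W[...,0]-c[0],W[...,1]-c[1])<.04);P=W[m]
    e=np.linalg.eigh(np.cov(P[:,:2].T))[1][:,1];return np.arctan(e[1]/e[0]).round(3),P.mean(0).round(4)
W0=np.load("top0.npz")["W"]
B=[bar(cloud("top")[1],WELL,.125) for _ in range(4)]
print("cap before",bar(W0,WELL,.125),"after",B)
y=-2.855+np.pi/2; p=lambda z:[*SEL,z]
command_gripper(.04); r.reach(p(.2),down(y)); r.move_straight(p(.121),speed=.1,max_force=10)
command_gripper(0,40); st("grip")
for k in range(1,5): r.reach(p(.121),down(y-.7*k/4)); st("t%d"%k)
command_gripper(.04); r.hold(.3); st("open")
r.move_straight(p(.22),speed=.15); lookout()
im,W=cloud("top"); print("sel",bar(W0,SEL,.117),bar(W,SEL,.117),look((im,W)))
save(cv2.resize(im[120:240,150:370],None,fx=3.6,fy=3.6,interpolation=cv2.INTER_CUBIC),"t6")
im,_=cloud("side"); save(cv2.resize(im[120:320,210:410],None,fx=3,fy=3,interpolation=cv2.INTER_CUBIC),"s6"); st("end")
```

```text
cap before (np.float64(-0.067), array([0.6211, 0.0987, 0.1447])) after [(np.float64(-0.079), array([0.6213, 0.0983, 0.1439])), (np.float64(-0.082), array([0.6209, 0.0983, 0.1445])), (np.float64(-0.084), array([0.6211, 0.0982, 0.1442])), (np.float64(-0.082), array([0.621 , 0.0983, 0.1444]))]
grip 69.0 p [ 0.6134 -0.0443  0.122 ] F [-1.8  4.7  3.9] Tz -0.05 w 0.0136 gf 40.5
t1 69.2 p [ 0.6134 -0.0445  0.122 ] F [-2.2  3.9  5.8] Tz 0.04 w 0.0136 gf 40.8
t2 69.5 p [ 0.6134 -0.0447  0.122 ] F [-1.4  4.3  6.5] Tz -0.07 w 0.0136 gf 40.7
t3 69.8 p [ 0.6133 -0.045   0.122 ] F [-1.7  3.1  6. ] Tz -0.12 w 0.0134 gf 40.8
t4 70.1 p [ 0.6132 -0.0452  0.1219] F [-3.5  2.2  6.5] Tz -0.04 w 0.0136 gf 40.8
open 70.8 p [ 0.6133 -0.0454  0.121 ] F [0.  0.2 0.7] Tz 0.05 w 0.0399 gf 0.0
sel (np.float64(0.286), array([ 0.6123, -0.0456,  0.124 ])) (np.float64(-0.404), array([ 0.6134, -0.0454,  0.1239])) []
end 73.9 p [ 0.1885 -0.4902  0.2563] F [-0.5 -0.4 -0.1] Tz 0.01 w 0.0404 gf 0.0
```

View pics/t6.png

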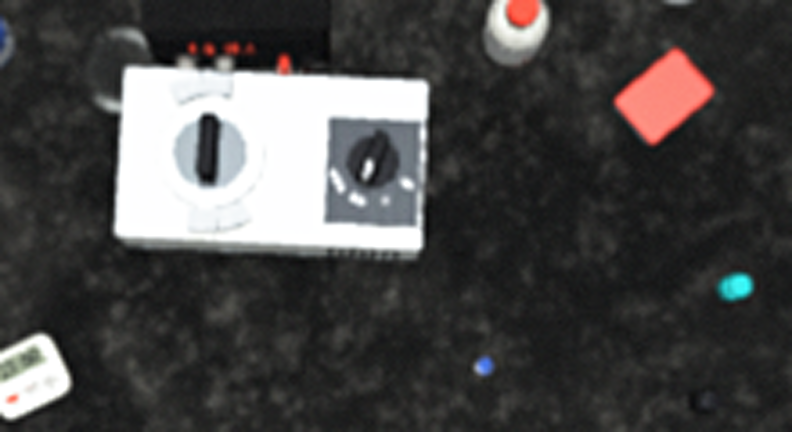

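View pics/s6.png

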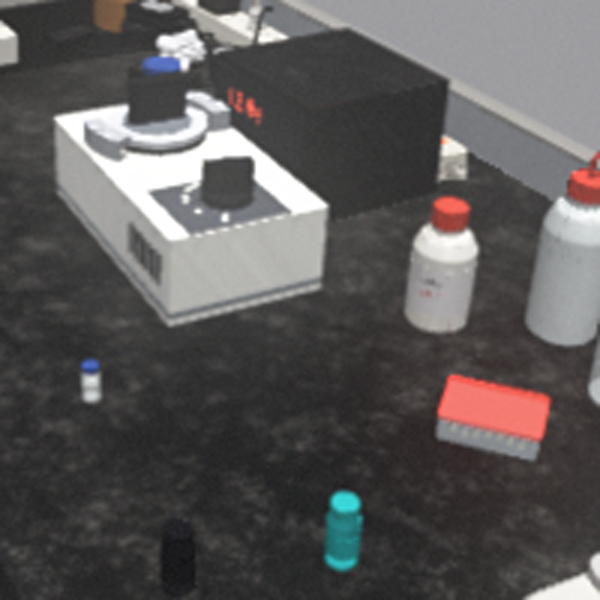

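The cap is level, with its lugs under the claws and its height as at the start. The selector pointer at crop (367,172) aims at the two-dot mark (358,200), a turn of 0.69 rad. No large vials are left on the worktop, and the bystanders haven't moved.

```bash
python3 -c "
from h import *
print(r.finish_job())"
```

```text
the job is handed in; nothing more can be done
None
```

I put all three large vials in the well, locked the cap back on, set the selector to two dots, and handed the job in; the judge's result was not shown.

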